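# Lock the mixer's collar and seat the beater on its drive

## Robot

A 6-joint arm with a two-finger parallel gripper is mounted at the origin on a cart in front of the work surface, level with it; the furniture and walls round the work are solid. World frame = base frame: x ahead of the robot, y to its left, z up, the work surface at z = 0. Lengths are in m, angles in rad, forces in N, time in s.
With the tool pointing down it reaches from about 0.325 to 0.9 m from the base axis. Payload 3.5 kg.
Tool frame: the origin (TCP) lies midway between the tips of the shut fingers; the grasp point (between the pads) lies 19 mm behind it (manip.grasp_offset is the distance from the TCP to the grasp point, in m); z points along the fingers, y is the line along which they close (so a half turn about z gives the same grasp; the last joint's range is limited). The gripper opens to 85 mm and grips with 20 to 120 N. Pads are 22 mm wide; open, the fingers measure 114 mm over their backs; the gripper's body (76 mm by 85 mm) begins 54 mm behind the grasp point. The pads swing forward as they close: fully open they stand 13 mm farther back than shut.
Start: joints at [-1.366, 0.276, -0.026, 1.268, 0, 1.467], TCP at [0.189, -0.596, 0.208] pointing down, gripper open.
Joint ranges: [-3.12, 3.12], [-0.85, 1.88], [-1.08, 1.24], [-1.95, 2.15], [-1.57, 1.53], [-3.14, 3.14]. Speed limits (rad/s): [2.57, 2.57, 3.14, 3.14, 3.14, 3.14].

## Interface

Orientations are given as [roll, pitch, yaw] about the fixed x, y, z axes, in that order (R = Rz(yaw) Ry(pitch) Rx(roll)).
In Python, from rig import manip gives the robot as it stands. The module is installed in compiled form; this text tells all that it offers.
- The arm moves only by the tool arm_command, never from a script. Its argument "plan" is a list of rows, each an object with "delta_pos": the shift along the tool's x, y, z in cm, a list of three; "twist": the turn, a rotation vector about the tool's x, y, z in rad, a list of three; "claw": the finger opening in cm, from 0 to 8.54. A call has 1 to 12 rows; each row shifts and turns the commanded pose from where the row before left it, along the tool's axes as they then stand; what a row does not reach is not made up. A row lasts 1/8 s, in which the tool goes at most 62.5 mm and 10.7 degrees, less where a joint would pass 70% of its speed; a pose out of reach is approached as far as the arm can. A call with a gripper value outside its range is refused whole. The fingers move at their own pace and stop on an object; "newtons" is the grip in N (left out, the last holds). Time passes only in rows, so rows that do not move let the fingers close. It gives the time, the measured TCP pose, the force, the opening and the grip force at its end, in the units of the state.
- manip.read_state(): the state, without advancing time (a new reading comes with each control period).
- manip.camera(name): name is "scene" or "top" or "wrist"; returns the picture (384x512x3 uint8, blue, green, red); there is no depth.
- manip.camera_params(name): a dict with "mtx" (3x3 intrinsics, pixels), "view" (4x4, takes a point from world to camera coordinates). Camera axes: x right, y up, looking along -z (the intrinsics and any distortion apply to the point x, -y, -z); pixel columns grow to the right and rows downward; lengths in m; the calibration is good to about 2 mm. The wrist camera is an equidistant fisheye: a pixel r from the principal point sees the ray r / f radians off the axis. A picture is of the moment at which its call begins: read the wrist's pose just before it. camera_params takes no time and is no camera call; for the wrist camera it gives the pose at the moment of the call.
- manip.hand_in(): hands the job in; it is judged then, once.
The state is a dict: "time": time; "joint_positions": joint angles; "joint_velocities": joint speeds; "effort": joint torques, N m; "position": TCP position; "eef_rot": TCP orientation; "ft_force": force on the tool from outside, world axes, zero at the start; "torque": the same for the moment, N m; "gripper_width": finger opening in m; "grip_force": force on a finger pad.
Only numpy, scipy, OpenCV 4.12 (cv2) and the standard library are available. Lean on these libraries where they do the work, as an engineer would, in place of code of your own. Each camera call takes 0.05 s, during which the arm holds its last target. There are 200 camera calls.

## Task

Turn the mixer base's lock collar (the ring with the upright fin) anticlockwise seen from above, until the fin lines up with the locked mark (the single raised bar) at its stop. Then lift the beater out of its storage block, turn it until its cross-shaped splined foot meshes with the socket of the drive, and slide it fully home against the spring so that its flange is flush on the rim of the drive. Finish while still holding the beater and pressing it home (it springs up if let go), and leave the can, the mug and the tin where they stand.

Things in the scene. Friction and masses are not known exactly. Their poses are not given: they have to be found in the camera images.
- mixer: Fixed motor base of a mixer: a white round housing 182 mm across, flat deck at 50 mm height. Origin on its vertical axis, at its underside; z up. The drive and the lock collar turn about this axis. A small dial sits on the side of the housing that its -x axis points to.
- collar (a joint): Angle of the grey lock collar (ring 100 mm across on the deck) about the mixer's axis, rad, growing anticlockwise seen from above. 0 = open (two dots on the deck), 1.0 = locked mark (one raised grey bar, 8 mm high, at the deck's edge), where a stop ends the travel. It stays where it is left; turning it takes about 0.2 N m (3.5 N at the fin).
- collar_fin (a point): Grip point of the collar's upright fin, 60 mm from the mixer's axis, 87.5 mm above the worktop. Fin 10 mm thick along y, 22 mm long along x, top at 100.5 mm, collar ring below it up to 62.5 mm. x points radially outward, y anticlockwise along its motion, z up. Direction from the axis in the mixer's frame: 2.64 rad (from x towards y) at collar 0, 3.64 rad at the locked mark.
- drive_rim (a point): Centre of the drive's top rim, 80 mm above the worktop. The drive is a square tower 47 mm wide on the mixer's axis, turned to any angle; its cross-shaped socket opens upward: two crossed slots 10.5 mm wide, 41 mm long, along this point's x and y (z up), parallel to its sides, walled at their ends. A quarter turn gives the same socket.
- drive (a joint): Angle of the drive tower about the mixer's axis, rad, anticlockwise from above; at 0 its slots lie along the mixer's x and y. It is stiff: 0.25 N m to turn.
- spring_plate (a joint): How far the sprung plate in the drive's socket is pressed down, m: 0 at rest (12 mm below the rim), 0.008 when the beater is home, 0.010 at most. It pushes up with 5 N at rest, 9 N when the beater is home.
- holder: Fixed white square storage block for the beater, 72 mm wide, 28 mm high, with a square well 40 mm wide in which the beater's foot stands at any angle, its flange on the block. Origin at the centre of its underside.
- beater_grip (a point): Centre of the grey grip bar at the top of the beater: 36 mm long along x, 16 mm thick along y, 32 mm high along z (up). The beater (0.1 to 0.2 kg, 110 mm tall) stands upright, foot in the storage block, at any yaw. Below the bar is a steel stem with four bent wires bulging to 30 mm radius (all at least 20 mm below this point).
- beater_flange (a point): Centre of the flat underside of the beater's 48 mm flange, 74 mm below beater_grip, same axes; flush on the drive's rim when home. Below it is the steel splined foot, 20 mm long: a cross of two ribs 8 mm thick, 36 mm long along x and y, rounded at the lower end, with 1.25 mm of play on either side in the socket's slots.
- soda_can_mid (a point): Middle of a tall drink can, 66 mm across, 168 mm high: leave it alone.
- key_mug_mid (a point): Middle of a white dotted mug with a handle, 78 mm across, 114 mm over the handle, 93 mm high: leave it alone.
- tuna_tin_mid (a point): Middle of a flat round tin, 86 mm across, 40 mm high: leave it alone.
Not all that is in view belongs to the job. Leave any blue or green look-alike of the part that bears beater_grip alone.

How it is judged:
On the way, in this order (a step that is already met when the one before it is completed fails the run):
1. the collar is turned to its locked mark, before the beater goes in (value of joint collar above 0.94 rad), for 0.2 s.
2. the beater's splines mesh with the drive: its foot is at least half way in the socket (z of beater_flange in the frame of drive_rim below 0.01 m and horizontal distance between beater_flange and drive_rim below 0.004 m), for 0.2 s.
At the end, for the whole second after the job is handed in: The collar reads more than 0.94 rad; the underside of the beater's flange is within 3 mm of the drive's rim in height and 4 mm sideways, the beater upright within 0.07 rad, and the fingers still hold or press it (more than 2 N), against the spring that would lift it 8 mm (value of joint collar above 0.94 rad and z of beater_flange in the frame of drive_rim below 0.003 m and horizontal distance between beater_flange and drive_rim below 0.004 m and angle between beater_flange's own z axis and vertical below 0.07 rad and contact force between the fingers and beater above 2 N); the arm keeps its last pose, push and grip.
It fails at once if the can, the mug or the tin is moved by more than 30 mm (distance of any of soda_can_mid, key_mug_mid, tuna_tin_mid from where it was at the start of the episode above 0.03 m).
It also fails if it takes over 51 s, if anything falls off the work surface, if the arm or the gripper's body presses on something with over 40 N, if the wrist force passes 120 N, or if a joint passes its speed limit or range.

## Working session

There is one attempt and no reset: what is moved stays moved. The work goes in short steps, Python scripts to look and compute and a tool call to move; the robot and the scene stay as the last step left them, time stands still between calls to the robot, and variables do not carry over. Pictures are saved under pics/ and viewed, at most 10 in all, crops included, and the job is handed in when it is done.

Besides the shell and the picture viewer there is one more tool, called by a JSON object that holds its "name" and its "arguments". arm_command: Moves the arm, as the interface text tells. Its arguments: {"type":"object","properties":{"plan":{"type":"array","items":{"type":"object","properties":{"delta_pos":{"type":"array","items":{"type":"number"}},"twist":{"type":"array","items":{"type":"number"}},"claw":{"type":"number"}}}},"newtons":{"type":"number"}},"required":["plan"]}

```bash
mkdir -p pics; cat > h.py <<'E'
import numpy as np, cv2
from rig import manip
def ray(name,u,v,P=None):
    P=P or manip.camera_params(name); K=np.array(P["mtx"]); V=np.array(P["view"])
    if name=="wrist":
        dx=(u-K[0,2]);dy=(v-K[1,2]); x=dx/K[0,0];y=dy/K[1,1]; t=np.hypot(x,y); s=np.sin(t)/max(t,1e-9)
        d=np.array([x*s,-y*s,-np.cos(t)])
    else: d=np.array([(u-K[0,2])/K[0,0],-(v-K[1,2])/K[1,1],-1])
    R=V[:3,:3]; return -R.T@V[:3,3], R.T@d
def at_z(name,u,v,z,P=None):
    c,d=ray(name,u,v,P); return c+d*(z-c[2])/d[2]
def proj(name,p,P=None):
    P=P or manip.camera_params(name); K=np.array(P["mtx"]); V=np.array(P["view"])
    q=V[:3,:3]@np.array(p)+V[:3,3]; x,y,z=q[0],-q[1],-q[2]
    if name=="wrist":
        r=np.hypot(x,y); t=np.arctan2(r,z); return K[0,2]+K[0,0]*x/r*t, K[1,2]+K[1,1]*y/r*t
    return K[0,2]+K[0,0]*x/z, K[1,2]+K[1,1]*y/z
E
python3 - <<'E'
from h import *
a=manip.camera("scene");b=manip.camera("top")
cv2.imwrite("pics/top.png",b);cv2.imwrite("pics/scene.png",a)
for n in("scene","top"):
    P=manip.camera_params(n);print(n,{k:(np.round(v,3).tolist() if k in("mtx","view") else v) for k,v in P.items()})
print(manip.read_state(), manip.grasp_offset)
E
```

```text
scene {'mtx': [[389.606, 0.0, 252.394], [0.0, 389.606, 182.241], [0.0, 0.0, 1.0]], 'view': [[-0.661, -0.75, -0.003, 0.384], [0.546, -0.484, 0.684, -0.36], [-0.515, 0.451, 0.729, -0.934], [0.0, 0.0, 0.0, 1.0]]}
top {'mtx': [[418.418, 0.0, 254.681], [0.0, 418.418, 195.804], [0.0, 0.0, 1.0]], 'view': [[0.028, -0.999, 0.016, 0.004], [0.987, 0.03, 0.161, -0.568], [-0.161, 0.012, 0.987, -1.213], [0.0, 0.0, 0.0, 1.0]]}
{'time': 0.1, 'joint_positions': array([-1.36637125e+00,  2.77071938e-01, -2.77572873e-02,  1.26801379e+00,
       -2.03612922e-05,  1.46743734e+00]), 'joint_velocities': array([-0.00110388, -0.00084149,  0.00212459,  0.00181067, -0.00150528,
       -0.00066716]), 'effort': array([-5.01778459e-05, -4.46708465e+01,  2.96128732e+01,  8.42575711e-03,
       -1.80792372e-04,  3.60272772e-07]), 'position': array([ 0.18919483, -0.59487323,  0.20695588]), 'eef_rot': array([-3.13955478e+00, -1.90914729e-04,  3.07783887e-01]), 'ft_force': array([-0.14632976, -0.36070421,  0.45100825]), 'torque': array([0.03763963, 0.03551936, 0.02999641]), 'grip_force': 0.0, 'gripper_width': 0.08547477820156747} 0.0187
```

View pics/top.png

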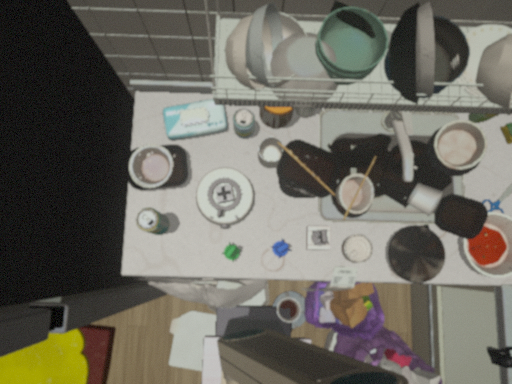

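View pics/scene.png

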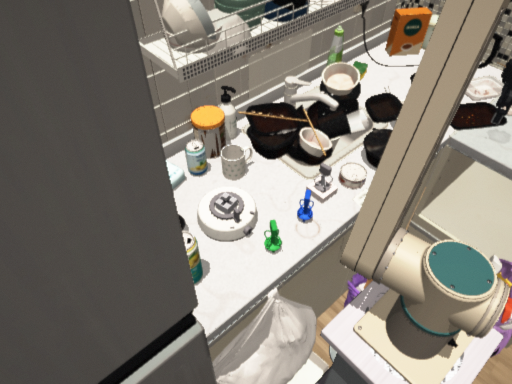

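The mixer is at top (225,195). Three things could be taken for the beater: the grey one in the white block at (319,237), a blue one at (280,247) and a green one at (232,252). I choose the grey one. The tin is at (356,249), the mug at (271,152), and the can is one of those at (243,122) or (152,220). Next I take a close crop.

```bash
python3 - <<'E'
from h import *
b=cv2.imread("pics/top.png");a=cv2.imread("pics/scene.png")
f=lambda im,x,y,w,h,s:cv2.resize(im[y:y+h,x:x+w],None,fx=s,fy=s,interpolation=cv2.INTER_CUBIC)
c1=f(b,190,160,72,72,5.5); c2=f(b,290,210,72,72,5.5)   # 396
d1=f(a,190,180,72,36,5.5); d2=f(a,295,155,72,36,5.5)
cv2.imwrite("pics/c1.png",np.vstack([np.hstack([c1,c2]),np.hstack([d1,d2])]))
E
```

```text
(no output)
```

View pics/c1.png

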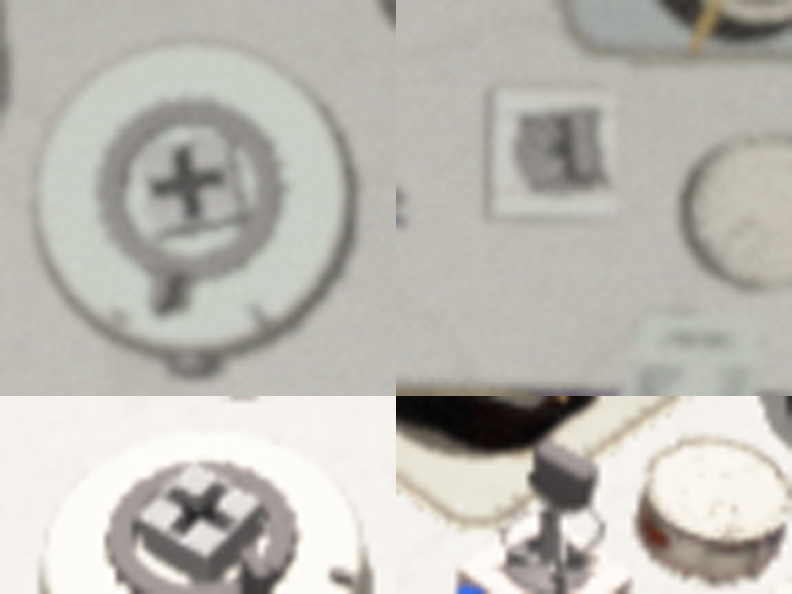

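```bash
python3 - <<'E'
from h import *
L=lambda x,y:(190+x/5.5-.4,160+y/5.5-.4)
Rr=lambda x,y:(290+(x-396)/5.5-.4,210+y/5.5-.4)
W=lambda p,z:at_z("top",*p,z)
c=W(L(187,184),.08);d=W(L(195,200),.05)
print("drive",c,"deck",d)
for n,p,z in(("ring",(190,190),.0625),("fintop",(172,292),.095),("dots",(118,317),.05),("bar",(260,315),.054),("dial",(195,362),.03),("slotA",(183,148),.08),("slotB",(191,218),.08),("slotC",(152,190),.08),("slotD",(222,178),.08)):
    q=W(L(*p),z);v=q-(c+d)/2;print(n,q.round(4),np.hypot(*v[:2]).round(4),np.arctan2(v[1],v[0]).round(3))
print("grip",W(Rr(590,149),.118),"holder",W(Rr(553,152),.028))
for p in((573,108),(600,107),(606,186),(577,188)):print(W(Rr(*p),.118))
E
```

```text
drive [0.56737669 0.11251289 0.08      ] deck [0.56371569 0.10971448 0.05      ]
ring [0.5671 0.1119 0.0625] 0.0017 0.461
fintop [0.5075 0.1171 0.095 ] 0.0583 3.039
dots [0.4985 0.1487 0.05  ] 0.0769 2.631
bar [0.5014 0.072  0.054 ] 0.0751 -2.594
dial [0.4772 0.1074 0.03  ] 0.0884 -3.099
slotA [0.5868 0.1154 0.08  ] 0.0217 0.2
slotB [0.5492 0.1097 0.08  ] 0.0165 -3.053
slotC [0.5636 0.131  0.08  ] 0.0199 1.67
slotD [0.5712 0.094  0.08  ] 0.018 -1.252
grip [ 0.44599553 -0.17776668  0.118     ] holder [ 0.45003261 -0.17387517  0.028     ]
[ 0.46660899 -0.16905181  0.118     ]
[ 0.46752625 -0.18285995  0.118     ]
[ 0.42749974 -0.18592538  0.118     ]
[ 0.42606386 -0.17117582  0.118     ]
```

{"name": "arm_command", "arguments": {"plan": [{"delta_pos": [3.8,-4.8,-0.4],"claw": 5},{"delta_pos": [3.8,-4.8,-0.4],"claw": 5},{"delta_pos": [3.8,-4.8,-0.4],"claw": 5},{"delta_pos": [3.8,-4.8,-0.4],"claw": 5},{"delta_pos": [3.8,-4.8,-0.4],"claw": 5},{"delta_pos": [3.8,-4.8,-0.4],"claw": 5},{"delta_pos": [3.8,-4.8,-0.4],"claw": 5},{"delta_pos": [3.8,-4.8,-0.4],"claw": 5},{"delta_pos": [3.8,-4.8,-0.4],"claw": 5},{"delta_pos": [3.8,-4.8,-0.4],"claw": 5},{"delta_pos": [3.8,-4.8,-0.4],"claw": 5},{"twist": [0,0,-0.18],"claw": 5}]}}

```text
validation failed for argument at $.pl...
```

{"name": "arm_command", "arguments": {"plan": [{"twist": [0,0,-0.18]},{"twist": [0,0,-0.18]},{"twist": [0,0,-0.18]},{"twist": [0,0,-0.18]},{"twist": [0,0,-0.18]},{"twist": [0,0,-0.18]},{"twist": [0,0,-0.18]},{"twist": [0,0,-0.18]},{"twist": [0,0,-0.18]},{"twist": [0,0,-0.18]},{"twist": [0,0,-0.18]},{"twist": [0,0,-0.18]}]}}

```text
validation failed for argument at $.pl...
```

{"name": "arm_command", "arguments": {"plan": [{"twist": [0,0,-0.18]},{"twist": [0,0,-0.18]},{"twist": [0,0,0]}]}}

```text
validation failed for argument at $.pl...
```

```bash
python3 - <<'E'
from h import *
s=manip.read_state();P=manip.camera_params("wrist");print({k:np.round(s[k],3) for k in("time","joint_positions","position","eef_rot","gripper_width")})
b=manip.camera("wrist");cv2.imwrite("pics/w1.png",b)
print(np.array(P["mtx"]).round(1).tolist(),np.array(P["view"]).round(4).tolist())
import pickle;pickle.dump(P,open("P1","wb"))
cv2.imwrite("pics/w1v.png",cv2.resize(b,(768,576),interpolation=cv2.INTER_CUBIC))
print(proj("wrist",(.566,.111,.08)),proj("wrist",(.508,.117,.1)))
E
```

```text
{'time': np.float64(0.1), 'joint_positions': array([-1.366,  0.277, -0.028,  1.268, -0.   ,  1.467]), 'position': array([ 0.189, -0.595,  0.207]), 'eef_rot': array([-3.14 , -0.   ,  0.308]), 'gripper_width': np.float64(0.085)}
[[297.3, 0.0, 248.6], [0.0, 297.3, 192.8], [0.0, 0.0, 1.0]] [[0.3023, -0.9532, -0.0013, -0.6242], [0.9001, 0.2859, -0.3289, 0.0426], [0.3139, 0.0983, 0.9444, -0.3807], [0.0, 0.0, 0.0, 1.0]]
(np.float64(-51.25259497129636), np.float64(-106.14993632775787)) (np.float64(-72.00907721180167), np.float64(-82.6541453113901))
```

View pics/w1v.png

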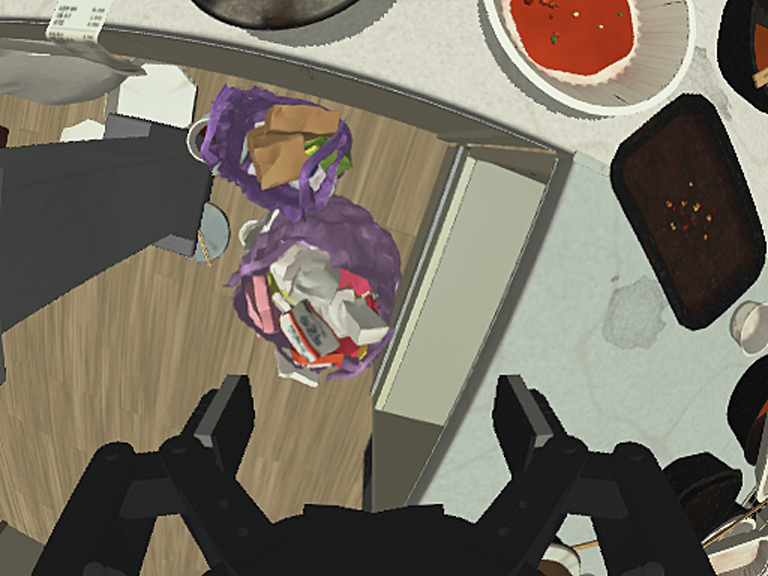

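The picture shows the floor and bins: all three moves were rejected because every row needs all its fields. I'll resend them in full.

{"name": "arm_command", "arguments": {"plan": [{"delta_pos": [3.8,-4.8,-0.4],"twist": [0,0,0],"claw": 5},{"delta_pos": [3.8,-4.8,-0.4],"twist": [0,0,0],"claw": 5},{"delta_pos": [3.8,-4.8,-0.4],"twist": [0,0,0],"claw": 5},{"delta_pos": [3.8,-4.8,-0.4],"twist": [0,0,0],"claw": 5},{"delta_pos": [3.8,-4.8,-0.4],"twist": [0,0,0],"claw": 5},{"delta_pos": [3.8,-4.8,-0.4],"twist": [0,0,0],"claw": 5},{"delta_pos": [3.8,-4.8,-0.4],"twist": [0,0,0],"claw": 5},{"delta_pos": [3.8,-4.8,-0.4],"twist": [0,0,0],"claw": 5},{"delta_pos": [3.8,-4.8,-0.4],"twist": [0,0,0],"claw": 5},{"delta_pos": [3.8,-4.8,-0.4],"twist": [0,0,0],"claw": 5},{"delta_pos": [3.8,-4.8,-0.4],"twist": [0,0,0],"claw": 5},{"delta_pos": [0,0,0],"twist": [0,0,-0.18],"claw": 5}], "newtons": 40}}

```text
time: 1.65
position: [0.4285, 0.0382, 0.2522]
eef_rot: [-3.141, -0.001, 0.5]
ft_force: [-0.3, -0.6, 0.5]
gripper_width: 0.0499
grip_force: 0.0
```

{"name": "arm_command", "arguments": {"plan": [{"delta_pos": [0,0,0],"twist": [0,0,-0.18],"claw": 5},{"delta_pos": [0,0,0],"twist": [0,0,-0.18],"claw": 5},{"delta_pos": [0,0,0],"twist": [0,0,-0.18],"claw": 5},{"delta_pos": [0,0,0],"twist": [0,0,-0.18],"claw": 5},{"delta_pos": [0,0,0],"twist": [0,0,-0.18],"claw": 5},{"delta_pos": [0,0,0],"twist": [0,0,-0.18],"claw": 5},{"delta_pos": [0,0,0],"twist": [0,0,-0.18],"claw": 5},{"delta_pos": [0,0,0],"twist": [0,0,-0.18],"claw": 5},{"delta_pos": [0,0,0],"twist": [0,0,-0.18],"claw": 5},{"delta_pos": [0,0,0],"twist": [0,0,-0.18],"claw": 5},{"delta_pos": [0,0,0],"twist": [0,0,-0.18],"claw": 5},{"delta_pos": [0,0,0],"twist": [0,0,-0.18],"claw": 5}]}}

```text
time: 3.15
position: [0.4274, 0.0342, 0.2517]
eef_rot: [-3.141, -0.001, 2.654]
ft_force: [-0.3, 0.0, 0.1]
gripper_width: 0.0503
grip_force: 0.0
```

{"name": "arm_command", "arguments": {"plan": [{"delta_pos": [0,0,0],"twist": [0,0,-0.18],"claw": 5},{"delta_pos": [0,0,0],"twist": [0,0,-0.18],"claw": 5},{"delta_pos": [-4,4,0],"twist": [0,0,0],"claw": 5},{"delta_pos": [-4,4,0],"twist": [0,0,0],"claw": 5},{"delta_pos": [0,0,0],"twist": [0,0,0],"claw": 5}]}}

```text
time: 3.78
position: [0.5198, 0.1045, 0.2509]
eef_rot: [3.141, -0.001, 3.01]
ft_force: [-1.4, 0.1, -0.5]
gripper_width: 0.0498
grip_force: 0.0
```

```bash
python3 - <<'E'
from h import *
s=manip.read_state();P=manip.camera_params("wrist");print({k:np.round(s[k],3) for k in("time","joint_positions","position","eef_rot","gripper_width")})
b=manip.camera("wrist");cv2.imwrite("pics/w2.png",b)
import pickle;pickle.dump(P,open("P2","wb"))
cv2.imwrite("pics/w2v.png",cv2.resize(b,(768,576),interpolation=cv2.INTER_CUBIC))
print(proj("wrist",(.566,.111,.08)),proj("wrist",(.508,.117,.1)))
E
```

```text
{'time': np.float64(3.775), 'joint_positions': array([ 0.076,  0.088, -0.164,  1.319,  0.   ,  0.207]), 'position': array([0.52 , 0.104, 0.251]), 'eef_rot': array([ 3.141e+00, -1.000e-03,  3.010e+00]), 'gripper_width': np.float64(0.05)}
(np.float64(260.56738484399614), np.float64(204.47526572018128)) (np.float64(260.312436748371), np.float64(161.3490414071002))
```

View pics/w2v.png

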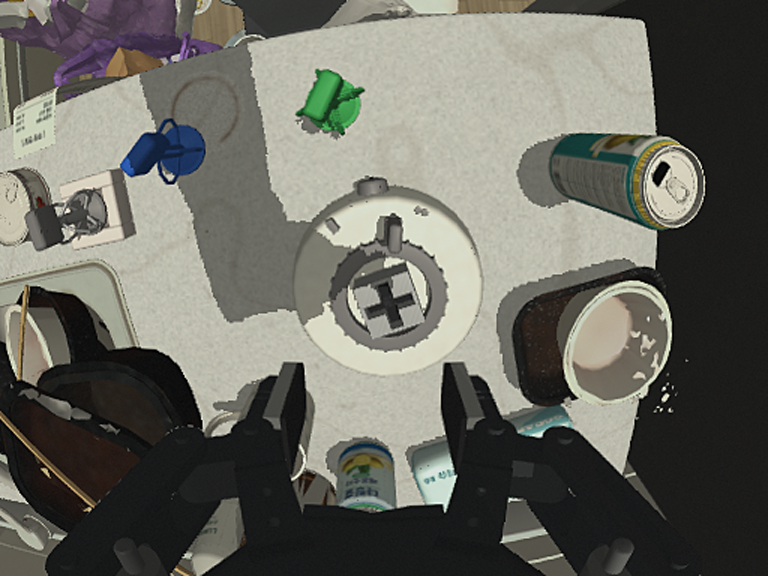

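The view shows the tower rim centred at (390,306), the fin top at (396,220), the bar at (333,226) and the dots at (421,211). The tall can is at right, and the mug is at the lower left beside the left finger.

```bash
python3 - <<'E'
from h import *
import pickle;P=pickle.load(open("P2","rb"))
W=lambda x,y,z:at_z("wrist",(x+.5)/1.5-.5,(y+.5)/1.5-.5,z,P)
c=W(390,306,.08);d=W(390,283,.05)
print("drive",c.round(4),"housing",d.round(4))
for n,x,y,z in(("fintop out",393,217,.1005),("fintop in",397,228,.1005),("bar",333,226,.055),("dots",421,211,.05),("up",384,283,.08),("dn",397,329,.08),("l",366,311,.08),("r",413,297,.08),("mug?",262,420,.09)):
    q=W(x,y,z);v=q-c;print(n,q.round(4),np.hypot(*v[:2]).round(4),(np.arctan2(v[1],v[0])%6.283).round(3))
im=cv2.imread("pics/w2.png")[115:240,195:325]
cv2.imwrite("pics/w2c.png",cv2.resize(im,None,fx=4.5,fy=4.5,interpolation=cv2.INTER_CUBIC))
E
```

```text
drive [0.5672 0.1113 0.08  ] housing [0.5577 0.1135 0.05  ]
fintop out [0.4916 0.1219 0.1005] 0.0763 3.002
fintop in [0.5    0.1238 0.1005] 0.0683 2.957
bar [0.5006 0.0729 0.055 ] 0.0769 3.664
dots [0.4984 0.1468 0.05  ] 0.0774 2.665
up [0.547  0.1089 0.08  ] 0.0203 3.26
dn [0.5882 0.1147 0.08  ] 0.0213 0.157
l [0.5689 0.0914 0.08  ] 0.02 4.801
r [0.5619 0.1306 0.08  ] 0.02 1.837
mug? [ 0.6597 -0.0172  0.09  ] 0.1584 5.336
```

View pics/w2c.png

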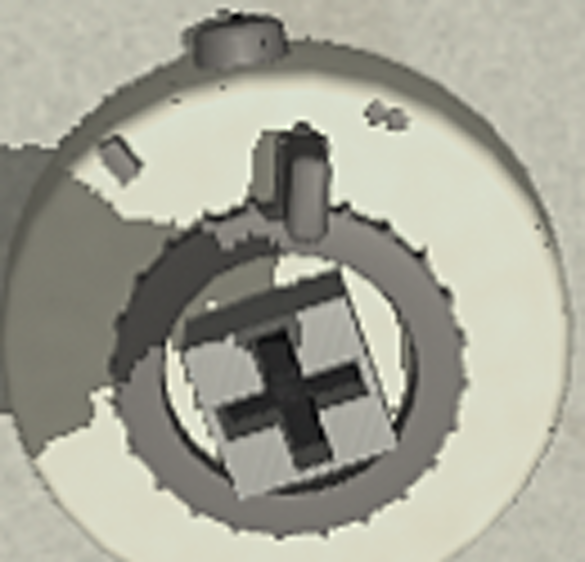

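```bash
python3 - <<'E'
from h import *
import pickle;P=pickle.load(open("P2","rb"))
W=lambda x,y,z:at_z("wrist",195+(x+.5)/4.5-.5,115+(y+.5)/4.5-.5,z,P)
c=W(291,398.5,.08);print("drive",c.round(4))
for n,x,y,z in(("finout",308,158,.1005),("finin",306,238,.1005),("bar",120,160,.056),("dots",386,115,.05),("up",270,337,.08),("dn",315,466,.08),("l",222,424,.08),("r",366,378,.08),
 ("c1",185,350,.08),("c2",345,296,.08),("c3",395,450,.08),("c4",240,498,.08)):
    q=W(x,y,z);v=q-c;print(n,q.round(4),np.hypot(*v[:2]).round(4),(np.arctan2(v[1],v[0])%6.283).round(3))
E
```

```text
drive [0.5662 0.1108 0.08  ]
finout [0.4975 0.1226 0.1005] 0.0697 2.972
finin [0.5171 0.1197 0.1005] 0.0499 2.961
bar [0.4999 0.0724 0.056 ] 0.0766 3.665
dots [0.498  0.1467 0.05  ] 0.0771 2.657
up [0.5481 0.1073 0.08  ] 0.0184 3.329
dn [0.5869 0.1149 0.08  ] 0.0211 0.2
l [0.5711 0.0913 0.08  ] 0.0201 4.959
r [0.563  0.1315 0.08  ] 0.021 1.723
c1 [0.5487 0.0844 0.08  ] 0.0316 4.127
c2 [0.5394 0.1283 0.08  ] 0.0321 2.561
c3 [0.5851 0.1373 0.08  ] 0.0326 0.953
c4 [0.5938 0.0932 0.08  ] 0.0327 5.716
```

{"name": "arm_command", "arguments": {"plan": [{"delta_pos": [1.5,1.5,4.5],"twist": [0,0,0.04],"claw": 5},{"delta_pos": [0,0,4.5],"twist": [0,0,0],"claw": 5},{"delta_pos": [0,0,4.5],"twist": [0,0,0],"claw": 5},{"delta_pos": [0,0,3.0],"twist": [0,0,0],"claw": 5},{"delta_pos": [0,0,1.6],"twist": [0,0,0],"claw": 5},{"delta_pos": [0,0,0],"twist": [0,0,0],"claw": 0},{"delta_pos": [0,0,0],"twist": [0,0,0],"claw": 0},{"delta_pos": [0,0,0],"twist": [0,0,0],"claw": 0},{"delta_pos": [0,0,0],"twist": [0,0,0],"claw": 0}], "newtons": 40}}

```text
time: 4.95
position: [0.5059, 0.1205, 0.0725]
eef_rot: [3.14, 0.002, 2.969]
ft_force: [-1.3, 3.1, 5.0]
gripper_width: 0.0083
grip_force: 39.6
```

{"name": "arm_command", "arguments": {"plan": [{"delta_pos": [-0.017,-0.454,0],"twist": [0,0,-0.075],"claw": 0},{"delta_pos": [-0.017,-0.454,0],"twist": [0,0,-0.075],"claw": 0},{"delta_pos": [-0.017,-0.454,0],"twist": [0,0,-0.075],"claw": 0},{"delta_pos": [-0.017,-0.454,0],"twist": [0,0,-0.075],"claw": 0},{"delta_pos": [-0.017,-0.454,0],"twist": [0,0,-0.075],"claw": 0},{"delta_pos": [-0.017,-0.454,0],"twist": [0,0,-0.075],"claw": 0},{"delta_pos": [-0.017,-0.454,0],"twist": [0,0,-0.075],"claw": 0},{"delta_pos": [-0.017,-0.454,0],"twist": [0,0,-0.075],"claw": 0},{"delta_pos": [-0.017,-0.454,0],"twist": [0,0,-0.075],"claw": 0},{"delta_pos": [0,0,0],"twist": [0,0,0],"claw": 0}]}}

```text
time: 6.2
position: [0.5134, 0.0804, 0.0725]
eef_rot: [-3.14, 0.004, -2.641]
ft_force: [1.6, 2.7, 4.7]
gripper_width: 0.0081
grip_force: 39.6
```

{"name": "arm_command", "arguments": {"plan": [{"delta_pos": [0,-0.2,0],"twist": [0,0,-0.03],"claw": 0},{"delta_pos": [0,-0.2,0],"twist": [0,0,-0.03],"claw": 0},{"delta_pos": [0,0,0],"twist": [0,0,0],"claw": 0},{"delta_pos": [0,0,0],"twist": [0,0,0],"claw": 0}]}}

```text
time: 6.7
position: [0.5137, 0.0799, 0.0724]
eef_rot: [3.136, 0.005, -2.582]
ft_force: [-3.0, 10.2, 7.8]
gripper_width: 0.0082
grip_force: 40.1
```

{"name": "arm_command", "arguments": {"plan": [{"delta_pos": [0,0.2,0],"twist": [0,0,0.04],"claw": 0},{"delta_pos": [0,0,0],"twist": [0,0,0],"claw": 5},{"delta_pos": [0,0,0],"twist": [0,0,0],"claw": 5},{"delta_pos": [0,0,-4],"twist": [0,0,0],"claw": 5},{"delta_pos": [0,0,-5],"twist": [0,0,0.16],"claw": 5},{"delta_pos": [0,0,-4.5],"twist": [0,0,0.16],"claw": 5},{"delta_pos": [0,0,-4],"twist": [0,0,0.16],"claw": 5},{"delta_pos": [0,0,0],"twist": [0,0,0],"claw": 5}]}}

```text
time: 7.7
position: [0.5148, 0.0778, 0.2496]
eef_rot: [-3.14, 0.007, -3.101]
ft_force: [0.6, -0.6, -0.7]
gripper_width: 0.05
grip_force: 0.0
```

```bash
python3 - <<'E'
from h import *
s=manip.read_state();P=manip.camera_params("wrist");print({k:np.round(s[k],3) for k in("time","joint_positions","position","eef_rot","gripper_width")})
b=manip.camera("wrist");cv2.imwrite("pics/w3.png",b)
import pickle;pickle.dump((P,s),open("P3","wb"))
for n,z in(((.566,.111),.08),((.514,.08),.1)): print(proj("wrist",(*n,z)))
u,v=map(int,proj("wrist",(.54,.1,.08)));im=b[v-60:v+60,u-60:u+60]
cv2.imwrite("pics/w3c.png",cv2.resize(im,None,fx=4.5,fy=4.5,interpolation=cv2.INTER_CUBIC));print(u-60,v-60)
E
```

```text
{'time': np.float64(7.7), 'joint_positions': array([ 2.600e-02,  6.600e-02, -1.910e-01,  1.307e+00, -1.000e-03,
       -1.400e-02]), 'position': array([0.515, 0.078, 0.25 ]), 'eef_rot': array([-3.14 ,  0.007, -3.101]), 'gripper_width': np.float64(0.05)}
(np.float64(274.74998903570423), np.float64(210.75428674669573))
(np.float64(251.26293308230805), np.float64(172.81042412359596))
207 130
```

View pics/w3c.png

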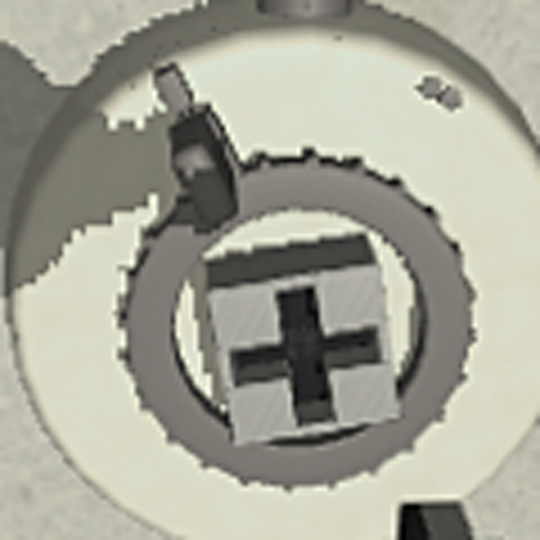

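The collar is locked: the fin points at the bar (173,88). I'll re-measure the drive here and move over to the beater.

```bash
python3 - <<'E'
from h import *
import pickle;P,s=pickle.load(open("P3","rb"))
W=lambda x,y,z:at_z("wrist",207+(x+.5)/4.5-.5,130+(y+.5)/4.5-.5,z,P)
k=[W(*p,.08) for p in((208,290),(380,262),(402,415),(234,444))];c=np.mean(k,0);print("drive",c.round(4))
for q in k:
    v=q-c;print(np.hypot(*v[:2]).round(4),(np.arctan2(v[1],v[0])%(np.pi/2)-np.pi/4).round(3))
for a,b in(((292,290),(318,425)),((230,366),(382,343))):
    p,q=W(*a,.08),W(*b,.08);v=q-p;print(((p+q)/2).round(4),np.hypot(*v[:2]).round(4),(np.arctan2(v[1],v[0])%(np.pi/2)).round(3))
E
```

```text
drive [0.5663 0.1109 0.08  ]
0.0327 0.218
0.0326 0.209
0.0329 0.236
0.0332 0.202
[0.5676 0.1107 0.08  ] 0.0407 0.247
[0.5663 0.1108 0.08  ] 0.0418 0.2
```

{"name": "arm_command", "arguments": {"plan": [{"delta_pos": [1.4,-5.1,0],"twist": [0,0,0],"claw": 5},{"delta_pos": [1.4,-5.1,0],"twist": [0,0,0],"claw": 5},{"delta_pos": [1.4,-5.1,0],"twist": [0,0,0],"claw": 5},{"delta_pos": [1.4,-5.1,0],"twist": [0,0,0],"claw": 5},{"delta_pos": [1.4,-5.1,0],"twist": [0,0,0],"claw": 5},{"delta_pos": [0,0,0],"twist": [0,0,0],"claw": 5}]}}

```text
time: 8.5
position: [0.4507, -0.1819, 0.2437]
eef_rot: [3.14, -0.004, -3.105]
ft_force: [0.4, 0.1, 0.6]
gripper_width: 0.0499
grip_force: 0.0
```

```bash
python3 - <<'E'
from h import *
s=manip.read_state();P=manip.camera_params("wrist");print({k:np.round(s[k],3) for k in("time","joint_positions","position","eef_rot","gripper_width")})
b=manip.camera("wrist");cv2.imwrite("pics/w4.png",b)
import pickle;pickle.dump((P,s),open("P4","wb"))
u,v=map(int,proj("wrist",(.447,-.176,.1)));im=b[v-50:v+50,u-50:u+50]
cv2.imwrite("pics/w4c.png",cv2.resize(im,None,fx=5.5,fy=5.5,interpolation=cv2.INTER_CUBIC));print(u-50,v-50,im.shape)
E
```

```text
{'time': np.float64(8.5), 'joint_positions': array([-5.160e-01,  1.400e-02, -2.580e-01,  1.303e+00, -1.000e-03,
       -5.520e-01]), 'position': array([ 0.451, -0.182,  0.244]), 'eef_rot': array([ 3.14 , -0.004, -3.105]), 'gripper_width': np.float64(0.05)}
202 120 (100, 100, 3)
```

View pics/w4c.png

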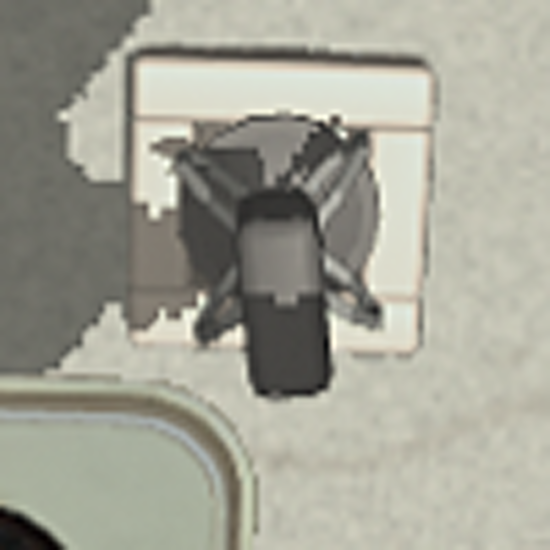

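```bash
python3 - <<'E'
from h import *
import pickle;P,s=pickle.load(open("P4","rb"))
W=lambda x,y,z:at_z("wrist",202+(x+.5)/5.5-.5,120+(y+.5)/5.5-.5,z,P)
k=[W(*p,.118) for p in((240,222),(320,222),(330,393),(250,396))];print(np.round(k,4))
c=np.mean(k,0);v=k[2]+k[3]-k[0]-k[1];print("grip",c.round(4),"L",np.hypot(*v[:2])/2,"yaw",np.arctan2(v[1],v[0]))
print("flange", W(280,215,.030).round(4))
h=np.mean([W(*p,.028) for p in((133,60),(433,68),(418,352),(128,344))],0);print("holder",h)
yaw=s["eef_rot"][2];d=c-s["position"];print("tool d cm",100*(d[0]*np.cos(yaw)+d[1]*np.sin(yaw)),100*(d[0]*np.sin(yaw)-d[1]*np.cos(yaw)))
E
```

```text
[[ 0.4316 -0.1864  0.118 ]
 [ 0.4311 -0.1718  0.118 ]
 [ 0.4639 -0.1684  0.118 ]
 [ 0.465  -0.1834  0.118 ]]
grip [ 0.4479 -0.1775  0.118 ] L 0.03328993029692775 yaw 0.0957634222900501
flange [ 0.4493 -0.1772  0.03  ]
holder [ 0.44803427 -0.17769143  0.028     ]
tool d cm 0.26725666093601536 0.44951434981080013
```

{"name": "arm_command", "arguments": {"plan": [{"delta_pos": [0.25,0.45,4],"twist": [0,0,-0.055],"claw": 5},{"delta_pos": [0,0,4],"twist": [0,0,0],"claw": 5},{"delta_pos": [0,0,4],"twist": [0,0,0],"claw": 5},{"delta_pos": [0,0,2.5],"twist": [0,0,0],"claw": 5},{"delta_pos": [0,0,1.2],"twist": [0,0,0],"claw": 5},{"delta_pos": [0,0,0],"twist": [0,0,0],"claw": 5},{"delta_pos": [0,0,0],"twist": [0,0,0],"claw": 0},{"delta_pos": [0,0,0],"twist": [0,0,0],"claw": 0},{"delta_pos": [0,0,0],"twist": [0,0,0],"claw": 0},{"delta_pos": [0,0,0],"twist": [0,0,0],"claw": 0},{"delta_pos": [0,0,0],"twist": [0,0,0],"claw": 0}], "newtons": 60}}

```text
time: 9.93
position: [0.4513, -0.1759, 0.0904]
eef_rot: [-3.14, 0.002, -3.046]
ft_force: [-0.1, -1.0, 6.0]
gripper_width: 0.0136
grip_force: 58.8
```

{"name": "arm_command", "arguments": {"plan": [{"delta_pos": [0,0,-3],"twist": [0,0,0],"claw": 0},{"delta_pos": [0,0,-5],"twist": [0,0,0],"claw": 0},{"delta_pos": [0,0,-5],"twist": [0,0,0],"claw": 0},{"delta_pos": [-2.4,4.6,0],"twist": [0,0,0],"claw": 0},{"delta_pos": [-2.4,4.6,0],"twist": [0,0,0],"claw": 0},{"delta_pos": [-2.4,4.6,0],"twist": [0,0,0],"claw": 0},{"delta_pos": [-2.4,4.6,0],"twist": [0,0,0],"claw": 0},{"delta_pos": [-2.4,4.6,0],"twist": [0,0,0],"claw": 0},{"delta_pos": [-2.4,4.6,0],"twist": [0,0,0],"claw": 0},{"delta_pos": [0,0,0],"twist": [0,0,-0.12],"claw": 0},{"delta_pos": [0,0,0],"twist": [0,0,0],"claw": 0}]}}

```text
time: 11.3
position: [0.5663, 0.1142, 0.2181]
eef_rot: [3.141, -0.002, -2.926]
ft_force: [-0.3, -0.1, -1.7]
gripper_width: 0.0132
grip_force: 58.9
```

```bash
python3 - <<'E'
from h import *
s=manip.read_state();P=manip.camera_params("wrist");print({k:np.round(s[k],4) for k in("time","joint_positions","position","eef_rot","gripper_width")})
b=manip.camera("wrist");cv2.imwrite("pics/w5.png",b)
import pickle;pickle.dump((P,s),open("P5","wb"))
p=s["position"];print(proj("wrist",p+[0,0,.028]),proj("wrist",p+[0,0,-.062]))
u,v=map(int,proj("wrist",p+[0,0,-.02]));x0,y0=u-65,v-65;im=b[y0:y0+120,x0:x0+130]
cv2.imwrite("pics/w5c.png",cv2.resize(im,None,fx=5,fy=5,interpolation=cv2.INTER_CUBIC));print(x0,y0,im.shape)
E
```

```text
{'time': np.float64(11.3), 'joint_positions': array([ 8.7000e-02,  1.8930e-01, -1.1560e-01,  1.2679e+00,  1.0000e-04,
       -1.2900e-01]), 'position': array([0.5663, 0.1142, 0.2181]), 'eef_rot': array([ 3.1412e+00, -1.9000e-03, -2.9256e+00]), 'gripper_width': np.float64(0.0132)}
(np.float64(250.2727063922026), np.float64(258.09742187917004)) (np.float64(249.76577849382107), np.float64(200.07277346965023))
184 156 (120, 130, 3)
```

View pics/w5c.png

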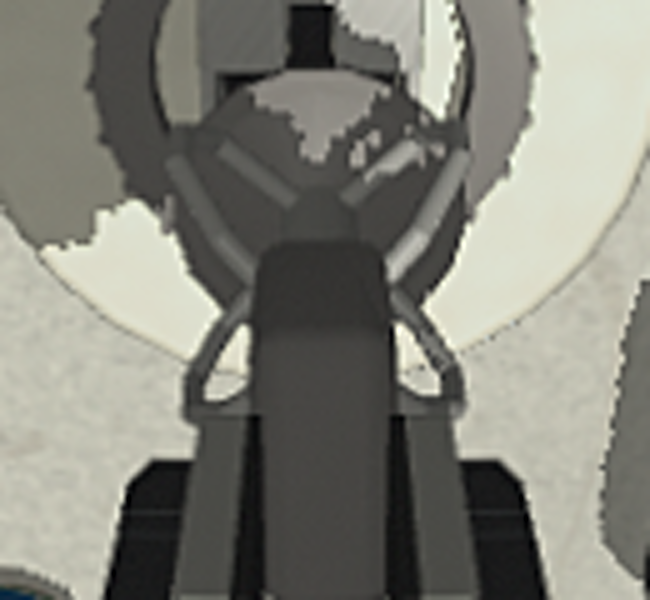

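```bash
python3 - <<'E'
from h import *
import pickle;P,s=pickle.load(open("P5","rb"));t=s["position"];yaw=s["eef_rot"][2]
tx=np.array([np.cos(yaw),np.sin(yaw)]);ty=np.array([np.sin(yaw),-np.cos(yaw)])
W=lambda x,y,z:at_z("wrist",184+(x+.5)/5-.5,156+(y+.5)/5-.5,z,P)
for n,x,y,dz,r in(("bartop",321,330,.0276,.018),("barbot",321,241,-.0044,.018),("flange bot",318,69,-.0624,.024),("flange top",318,69,-.0594,.024),("flR",470,195,-.061,0),("flL",166,195,-.061,0)):
    q=W(x,y,t[2]+dz)[:2]-t[:2]; print(n,"tool x",(q@tx-r).round(4),"y",(q@ty).round(4))
for z in(.08,):
    a=W(311,66,z);b=W(311,5,z);v=a-b;print("slot line",a,b,np.arctan2(v[1],v[0])%(np.pi/2), "yaw",yaw%np.pi)
d=np.array([.5663,.1109])-t[:2];print("drive rel tool",d@tx,d@ty)
E
```

```text
bartop tool x 0.0036 y -0.0008
barbot tool x 0.001 y -0.0009
flange bot tool x 0.0017 y -0.0015
flange top tool x 0.0025 y -0.0015
flR tool x 0.005 y 0.0231
flL tool x 0.0051 y -0.0262
slot line [0.56045482 0.10943247 0.08      ] [0.54758488 0.10665125 0.08      ] 0.2128298722279688 yaw 0.21602878987362928
drive rel tool 0.0007453747478908428 -0.003222033703954428
```

The flange front edge is at (318,69), the bar end at (321,330), and the drive slot runs along x=311, parallel to the bar. A shift of about 2 mm in each of x and y centres it.

{"name": "arm_command", "arguments": {"plan": [{"delta_pos": [-0.2,-0.22,3],"twist": [0,0,0],"claw": 0},{"delta_pos": [0,0,1.8],"twist": [0,0,0],"claw": 0},{"delta_pos": [0,0,0],"twist": [0,0,0],"claw": 0},{"delta_pos": [0,0,0],"twist": [0,0,0],"claw": 0}]}}

```text
time: 11.85
position: [0.5697, 0.1116, 0.1717]
eef_rot: [-3.142, 0.001, -2.926]
ft_force: [0.3, 0.9, -1.9]
gripper_width: 0.0133
grip_force: 58.9
```

{"name": "arm_command", "arguments": {"plan": [{"delta_pos": [0.08,0.1,0.3],"twist": [0,0,0],"claw": 0},{"delta_pos": [0,0,0.4],"twist": [0,0,0],"claw": 0},{"delta_pos": [0,0,0.4],"twist": [0,0,0],"claw": 0},{"delta_pos": [0,0,0.2],"twist": [0,0,0],"claw": 0},{"delta_pos": [0,0,0],"twist": [0,0,0],"claw": 0}]}}

```text
time: 12.48
position: [0.5683, 0.1127, 0.1577]
eef_rot: [3.141, -0.0, -2.925]
ft_force: [-0.0, 0.3, -1.4]
gripper_width: 0.0133
grip_force: 58.9
```

{"name": "arm_command", "arguments": {"plan": [{"delta_pos": [0,0,0.3],"twist": [0,0,0],"claw": 0},{"delta_pos": [0,0,0.3],"twist": [0,0,0],"claw": 0},{"delta_pos": [0,0,0],"twist": [0,0,0],"claw": 0}]}}

```text
time: 12.85
position: [0.5683, 0.1127, 0.1517]
eef_rot: [3.142, -0.0, -2.925]
ft_force: [1.0, 0.0, -1.7]
gripper_width: 0.0135
grip_force: 58.9
```

In by about 10 mm with no resistance, so it is meshing. Continuing down against the spring.

{"name": "arm_command", "arguments": {"plan": [{"delta_pos": [0,0,0.3],"twist": [0,0,0],"claw": 0},{"delta_pos": [0,0,0.3],"twist": [0,0,0],"claw": 0},{"delta_pos": [0,0,0.3],"twist": [0,0,0],"claw": 0},{"delta_pos": [0,0,0.2],"twist": [0,0,0],"claw": 0},{"delta_pos": [0,0,0],"twist": [0,0,0],"claw": 0}], "newtons": 90}}

```text
time: 13.48
position: [0.5701, 0.1128, 0.1428]
eef_rot: [-3.141, 0.004, -2.925]
ft_force: [-0.7, -0.3, 7.3]
gripper_width: 0.012
grip_force: 89.1
```

{"name": "arm_command", "arguments": {"plan": [{"delta_pos": [0,0,0.2],"twist": [0,0,0],"claw": 0},{"delta_pos": [0,0,0.2],"twist": [0,0,0],"claw": 0},{"delta_pos": [0,0,0],"twist": [0,0,0],"claw": 0},{"delta_pos": [0,0,0],"twist": [0,0,0],"claw": 0}]}}

```text
time: 13.98
position: [0.5714, 0.1128, 0.1425]
eef_rot: [-3.14, 0.007, -2.925]
ft_force: [-3.7, -1.0, 21.3]
gripper_width: 0.0116
grip_force: 91.0
```

```bash
python3 - <<'E'
from h import *
b=manip.camera("scene");im=b[170:250,180:280]
cv2.imwrite("pics/s2.png",cv2.resize(im,None,fx=7,fy=7,interpolation=cv2.INTER_CUBIC))
print(manip.read_state()["ft_force"])
E
```

```text
[-4.42328216 -0.9535763  20.56758371]
```

View pics/s2.png

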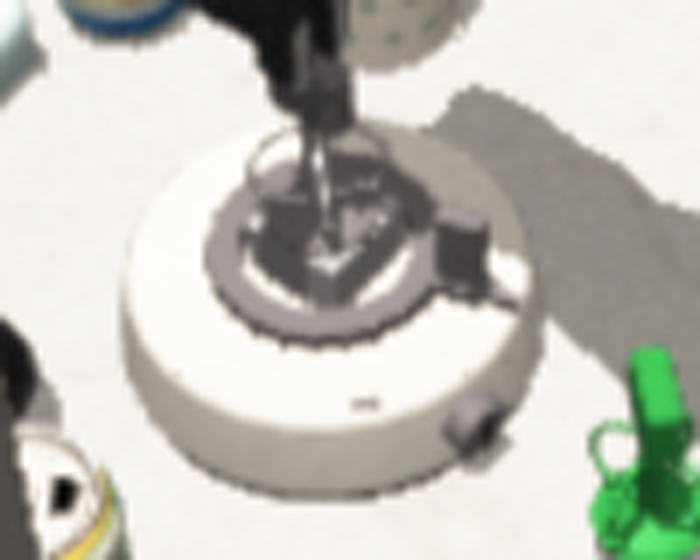

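The flange sits on the tower rim at (330,230) and the fin is at the bar at (465,250). TCP z stopped at 0.1425, as predicted for home, while the force rose to 21 N.

```bash
python3 -c "
from rig import manip
print(manip.hand_in())"
```

```text
the job is handed in; nothing more can be done
None
```

I handed the job in at about 14 s with the collar turned to its locked stop and the beater meshed in the drive, pressed home flush at about 21 N and still gripped; the can, the mug and the tin were not touched, and no verdict came back.

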